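# Close up the gauge-block chest

## Task

Close up the gauge-block chest: push both open drawers fully home with your fingertips, and only then push the raised lid down until it is flat shut. Work gently, without slamming anything; pull nothing further open and lift nothing. The gauge blocks stay in their drawers and everything else stays standing where it is.

Things in the scene. Friction and masses are not known exactly. Their poses are not given: they have to be found in the camera images.
- chest: Grey steel chest, fixed, 150 deep (x) x 280 wide (y) x 88 mm high without its lid; open tray of gauge blocks on top, under the lid. Origin: centre of its underside, on the table. Its front with two side-by-side drawers faces its own -x (towards the robot, turned by up to 0.25 rad); +y is towards the left drawer. Drawer centres at y = +67.5 and -67.5 mm.
- left_drawer (a joint): How far the left (+y) drawer is out, m: 0 fully home, starts 0.04 to 0.075, stop at 0.11. Slides level along the chest's x, stays where left; friction 1.5 N, light damping. Blue front panel 130 wide, 7 to 59 mm above the table, 8 thick; an aluminium pull bar stands 12 mm proud of it (60 wide, 12 tall, centred, its middle 36 mm above the table).
- right_drawer (a joint): The same for the right (-y) drawer, an equal one.
- left_pull (a point): Middle of the front (robot-side) face of the left drawer's pull bar, 36 mm above the table; moves with the drawer. With the drawer home it lies at chest x = -95 mm, y = +67.5 mm. Axes as the chest's.
- right_pull (a point): The same on the right drawer; home it lies at chest x = -95 mm, y = -67.5 mm.
- lid (a joint): Angle of the blue lid, rad: 0 flat shut, starts raised at 0.95 to 1.25, stop at 1.6. Hinged along the far (+x) top rim of the chest. Stiff hinge: stays at any angle (friction 0.5 N m, lid 0.35 kg), so it must be pushed down all the way, 2 to 6 N near its free edge. A plate 150 long from hinge to free edge, 280 wide, 10 mm thick.
- lid_hinge (a point): Middle of the hinge axis, at chest x = +75 mm, y = 0, z = 88 mm, on the underside plane of the lid.
- lid_edge (a point): Middle of the lid's free edge, on the lid's outer (upper) face: 150 mm from the hinge along the lid and 10 mm out from the plane of the hinge. With the lid shut it is at chest x = -75 mm, z = 98 mm. Its x axis points along the lid to the hinge, its z axis out of the outer face.
- block_a: Steel gauge block, 15 x 35 x 10 mm high, lying loose in the left drawer (floor 14 mm above the table). Origin: centre of its underside.
- block_b: Brass-coloured gauge block, 15 x 30 x 12 mm high, lying loose in the right drawer. Origin: centre of its underside.
- spare_block: Steel block 20 x 30 x 12 mm high on the table in front of the chest, midway between the drawers. Leave alone. Origin: centre of its underside.
- vee_block: Dark steel V-block 60 x 50 x 45 mm high, standing to one side of the chest. Leave alone. Origin: centre of its underside.
- ring_gauge: Steel ring gauge, 60 mm across, 22 mm high, on the other side of the chest. Leave alone. Origin: centre of its underside.
- square: Engineer's square, dark foot 80 x 18 x 22 mm with an upright steel blade, 122 mm high overall, left of the chest. Leave alone. Origin: centre of the foot's underside.
- oil_bottle: White bottle with a red cap, 44 mm across, 100 mm high, right of the chest. Leave alone. Origin: centre of its underside.

How it is judged:
By the outcome, as a careful person would: the job done as asked, in the order asked, and still so for the second after the job is handed in, with the robot touching nothing.
It also fails if it takes over 54 s, if anything falls off the work surface, if the arm or the gripper's body presses on something with over 40 N, if the wrist force passes 120 N, or if a joint passes its speed limit or range.

## Robot

A 7-joint arm with a two-finger parallel gripper is mounted at the origin on the work surface. World frame = base frame: x ahead of the robot, y to its left, z up, the work surface at z = 0. Lengths are in m, angles in rad, forces in N, time in s.
With the tool pointing down it reaches from about 0.35 to 0.9 m from the base axis. Payload 7.2 kg.
Tool frame: the origin (TCP) lies at the very end of the fingers, on their centre line; the grasp point (between the pads) lies 19 mm behind it (bot.grip_depth is the distance from the TCP to the grasp point, in m); z points along the fingers, y is the line along which they close (so a half turn about z gives the same grasp; the last joint's range is limited). The gripper opens to 88 mm and grips with 3 to 60 N. Pads are 20 mm wide; open, the fingers measure 115 mm over their backs; the gripper's body (75 mm by 178 mm) begins 61 mm behind the grasp point.
Start: joints at [1.061, 0.411, -0.013, 1.596, 0.006, 1.134, -0.082], TCP at [0.267, -0.565, 0.223] pointing down, gripper open.
Joint ranges: [-2.95, 2.95], [-0.29, 1.99], [-1.47, 1.44], [0.14, 2.54], [-1.03, 4.17], [0.13, 1.85], [-2.86, 2.86]. Speed limits (rad/s): [2.39, 2.39, 3.01, 3.01, 3.14, 3.14, 3.14].

## Interface

Orientations are given as a unit quaternion [w, x, y, z].
In Python, from rig import bot, cams gives the robot as it stands. The module is installed in compiled form; this text tells all that it offers.
- The arm moves only by the tool move_arm, never from a script. Its argument "plan" is a list that holds one entry, the list of rows, each a list of 7 numbers: the opening, from 0 (shut) to 1 (fully open), then the shift along the tool's x, y, z in cm, then the turn, a rotation vector about the tool's x, y, z in rad. In form: [[[jaw, x, y, z, rx, ry, rz], ...]]. A call has 1 to 8 rows; each row shifts and turns the commanded pose from where the row before left it, along the tool's axes as they then stand; what a row does not reach is not made up. A row lasts 1/10 s, in which the tool goes at most 50 mm and 8.59 degrees, less where a joint would pass 70% of its speed; a pose out of reach is approached as far as the arm can. A call is refused whole if a number of a shift passes 5 or a number of a turn 0.15, either way. A call with a gripper value outside its range is refused whole. The fingers move at their own pace and stop on an object; "newtons" is the grip in N (left out, the last holds). Time passes only in rows, so rows that do not move let the fingers close. It gives the time, the measured TCP pose, the force, the opening and the grip force at its end, in the units of the state.
- bot.get_state(): the state, without advancing time (a new reading comes with each control period).
- cams.capture(name): name is "scene" or "top" or "wrist"; returns (picture, depth): 384x512x3 uint8, red, green, blue; 384x512 float32, m along the optical axis (not along the pixel's ray), 0 where there is no reading.
- cams.calibration(name): a dict with "camera_matrix" (3x3 intrinsics, pixels), "origin" and "orientation" of the camera in the world; the wrist camera has in their place "hand_eye" (4x4, takes a point from camera to tool coordinates, whose origin is the TCP and whose axes are the flange's). Camera axes: x right, y down, z forward; pixel columns grow to the right and rows downward; lengths in m; the calibration is good to about 2 mm. A picture is of the moment at which its call begins: read the wrist's pose just before it. calibration takes no time and is no camera call.
- bot.finish_job(): hands the job in; it is judged then, once.
The state is a dict: "time_s": time; "joint_pos": joint angles; "qd": joint speeds; "effort": joint torques, N m; "tcp_pos": TCP position; "tcp_rot": TCP orientation; "contact_force": force on the tool from outside, world axes, zero at the start; "wrist_torque": the same for the moment, N m; "finger_gap": opening from 0.0 (shut) to 1.0 (fully open); "finger_force": force on a finger pad.
Only numpy, scipy, OpenCV 4.12 (cv2) and the standard library are available. Lean on these libraries where they do the work, as an engineer would, in place of code of your own. Each camera call takes 0.05 s, during which the arm holds its last target. There are 200 camera calls.

## Working session

There is one attempt and no reset: what is moved stays moved. The work goes in short steps, Python scripts to look and compute and a tool call to move; the robot and the scene stay as the last step left them, time stands still between calls to the robot, and variables do not carry over. Pictures are saved under pics/ and viewed, at most 10 in all, crops included, and the job is handed in when it is done.

Besides the shell and the picture viewer there is one more tool, called as name(argument=value, ...), one argument or row to a line, values as JSON. move_arm: Moves the arm, as the interface text tells. Its arguments: {"type":"object","properties":{"plan":{"type":"array","items":{"type":"array","items":{"type":"array","items":{"type":"number"}}}},"newtons":{"type":"number"}},"required":["plan"]}

```bash
mkdir -p pics; cat > h.py <<'E'
import numpy as np, cv2
from rig import bot, cams
from scipy.spatial.transform import Rotation as R
def q(o): return R.from_quat(np.roll(o,-1))
def cloud(n):
    st=bot.get_state(); p,d=cams.capture(n); c=cams.calibration(n); K=np.array(c["camera_matrix"])
    v,u=np.mgrid[:384,:512]; P=np.stack([(u-K[0,2])/K[0,0]*d,(v-K[1,2])/K[1,1]*d,d],-1)
    if n=="wrist":
        T=np.array(c["hand_eye"]); P=P@T[:3,:3].T+T[:3,3]; W=P@q(st["tcp_rot"]).as_matrix().T+st["tcp_pos"]
    else: 
        o=np.array(c["orientation"]); M=q(o).as_matrix() if o.size==4 else o
        W=P@M.T+np.array(c["origin"])
    W[d==0]=np.nan
    return p,W
E
python3 - <<'E'
from h import *
for n in("scene","top"):
    p,W=cloud(n); cv2.imwrite(f"pics/{n}0.png",cv2.resize(p[:,:,::-1],(768,576))); np.savez(f"{n}0.npz",p=p,W=W)
s=bot.get_state(); print(s)
E
```

```text
{'time_s': 0.1, 'joint_pos': array([ 1.06083837,  0.41177956, -0.01270903,  1.59690573,  0.00557495,
        1.13425397, -0.08218009]), 'qd': array([ 5.62364613e-04, -1.04817339e-03,  4.71047574e-04, -2.03073919e-03,
       -6.58538250e-04,  6.33433591e-05, -9.04225037e-04]), 'effort': array([ 3.16055550e-03, -5.89093673e+01,  6.44159261e-01, -2.91708076e+01,
       -5.37225581e-02,  1.45384320e-02,  2.74750795e-05]), 'tcp_pos': array([ 0.26700432, -0.564642  ,  0.22194066]), 'tcp_rot': array([-6.31191302e-04,  9.75701702e-01,  2.19102165e-01, -1.77719011e-04]), 'contact_force': array([ 0.67056225,  0.29315312, -0.51779115]), 'wrist_torque': array([-0.0087192 ,  0.01982234,  0.01660243]), 'finger_force': 0.0, 'finger_gap': 1.0010843601743076}
```

View pics/scene0.png

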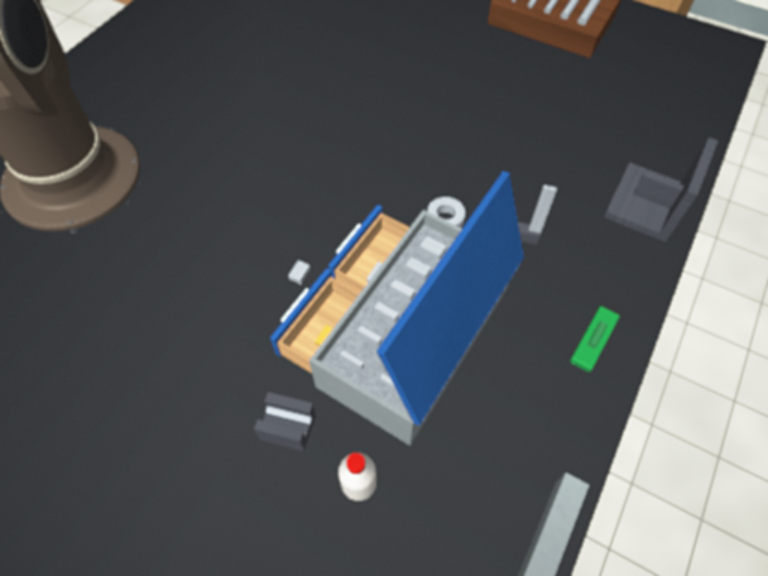

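View pics/top0.png

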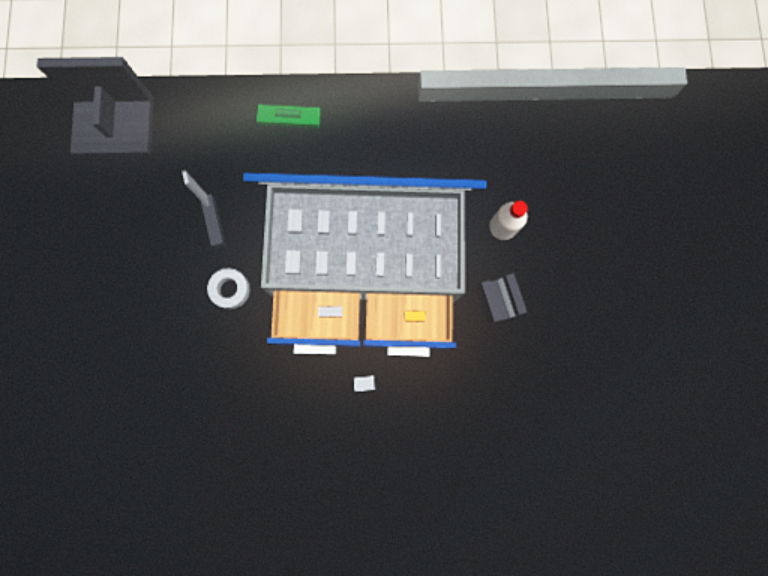

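The pictures show the chest nearly square on. In the top view, the pulls are at about (315,350) and (408,352), the spare block at (364,383), and the lid edge runs along (245–485, 180).

```bash
python3 - <<'E'
from h import *
z=np.load("top0.npz");p=z["p"].astype(int);W=z["W"]
v,u=np.mgrid[:384,:512]
def box(x0,y0,x1,y1): return (u>x0/1.5)&(u<x1/1.5)&(v>y0/1.5)&(v<y1/1.5)
blue=(p[...,2]>p[...,0]+60)
f=blue&box(255,330,470,360)
for n,m in (("Lpanel",f&box(255,330,361,360)),("Rpanel",f&box(363,330,470,360)),("Lpull",box(292,340,340,358)&(p.min(-1)>150)),("Rpull",box(385,340,432,360)&(p.min(-1)>150)),("spare",box(350,370,380,395)&(p.min(-1)>120)),("lid",blue&box(235,165,495,192))):
    P=W[m]; P=P[np.isfinite(P).all(1)]
    c=np.median(P,0); l=cv2.fitLine(P[:,:2].astype(np.float32),cv2.DIST_HUBER,0,.001,.001).ravel()
    print(n,len(P),c.round(4),"slope",round(float(np.arctan(l[0]/l[1])),3),P.min(0).round(3),P.max(0).round(3))
# chest rim: z .088
m=(abs(W[...,2]-.088)<.006)&box(255,150,480,300)&~blue
P=W[m]; r=cv2.minAreaRect(P[:,:2].astype(np.float32)); print("rim",len(P),r); print(cv2.boxPoints(r).round(3))
# lid from scene camera
z=np.load("scene0.npz");p=z["p"].astype(int);W=z["W"]
b=(p[...,2]>p[...,0]+60)&(W[...,2]>.1)
P=W[b];c=P.mean(0);s=np.linalg.svd(P-c)[2][2];print("lid scene",len(P),c.round(3),s.round(3),P.min(0).round(3),P.max(0).round(3), np.percentile(P[:,2],[95,99]))
E
```

```text
Lpanel 215 [0.5036 0.0969 0.0592] slope 0.045 [0.497 0.034 0.056] [0.51  0.162 0.062]
Rpanel 223 [ 0.4979 -0.0359  0.0589] slope 0.047 [ 0.492 -0.111 -0.001] [0.509 0.025 0.062]
Lpull 167 [0.4946 0.0984 0.0422] slope 0.032 [0.488 0.069 0.037] [0.501 0.127 0.058]
Rpull 181 [ 0.4885 -0.0388  0.0421] slope 0.054 [ 0.481 -0.072 -0.002] [ 0.503 -0.007  0.06 ]
spare 132 [0.4444 0.0287 0.0121] slope -0.111 [ 0.434  0.013 -0.002] [0.455 0.042 0.016]
lid 983 [0.6761 0.0212 0.231 ] slope 0.052 [ 0.665 -0.173 -0.004] [0.779 0.213 0.235]
rim 1269 ((0.6442597508430481, 0.023523792624473572), (0.2807133197784424, 0.14877957105636597), 87.16221618652344)
[[ 0.563 -0.113]
 [ 0.712 -0.12 ]
 [ 0.726  0.16 ]
 [ 0.577  0.167]]
lid scene 6478 [0.699 0.003 0.177] [ 0.936 -0.049  0.347] [ 0.666 -0.122  0.1  ] [0.734 0.159 0.233] [0.23041338 0.23168359]
```

move_arm(
  plan=[
    [[0,0,0,0,0,0,0.1225],[0,0,0,0,0,0,0.1225],[0,0,0,0,0,0,0.1225],[0,0,0,0,0,0,0.1225],[0,1,-4.2,0,0,0,0],[0,1,-4.2,0,0,0,0],[0,1,-4.2,0,0,0,0],[0,1,-4.2,0,0,0,0]],
  ],
)

```text
time_s: 0.9
tcp_pos: [0.3153, -0.3973, 0.2223]
tcp_rot: [-0.0, 1.0, -0.024, -0.0]
contact_force: [0.9, 0.3, -0.3]
finger_gap: 0.308
finger_force: 0.0
```

move_arm(
  plan=[
    [[0,1,-4.2,0,0,0,0],[0,1,-4.2,0,0,0,0],[0,1,-4.2,0,0,0,0],[0,1,-4.2,0,0,0,0],[0,1,-4.2,0,0,0,0],[0,1,-4.2,0,0,0,0],[0,1,-4.2,0,0,0,0],[0,1,-4.2,0,0,0,0]],
  ],
)

```text
time_s: 1.7
tcp_pos: [0.4113, -0.0657, 0.2227]
tcp_rot: [0.0, 1.0, -0.024, 0.0]
contact_force: [0.4, -0.2, 0.7]
finger_gap: 0.007
finger_force: 0.0
```

move_arm(
  plan=[
    [[0,1,-4.2,0,0,0,0],[0,1,-4.2,0,0,0,0],[0,1,-4.2,0,0,0,0],[0,0,0,0,0,0,0],[0,0,0,0,0,0,0]],
  ],
)

```text
time_s: 2.2
tcp_pos: [0.4471, 0.0577, 0.2222]
tcp_rot: [0.0, 1.0, -0.023, -0.001]
contact_force: [-0.4, -1.1, -0.3]
finger_gap: 0.0
finger_force: 0.0
```

move_arm(
  plan=[
    [[0,0.3,-2,0,0,0,0],[0,0.3,-2,0,0,0,0],[0,0,0,3.5,0,0,0],[0,0,0,3.5,0,0,0],[0,0,0,3.5,0,0,0],[0,0,0,3.5,0,0,0],[0,0,0,3.0,0,0,0],[0,0,0,2.0,0,0,0]],
  ],
)

```text
time_s: 3.0
tcp_pos: [0.4541, 0.0943, 0.0306]
tcp_rot: [0.001, 1.0, -0.025, -0.001]
contact_force: [0.0, -0.6, -0.5]
finger_gap: 0.003
finger_force: 0.0
```

move_arm(
  plan=[
    [[0,0,0,0,0,0,0],[0,0.5,0,0,0,0,0],[0,0.5,0,0,0,0,0],[0,0.5,0,0,0,0,0],[0,0.5,0,0,0,0,0],[0,0.5,0,0,0,0,0],[0,0.5,0,0,0,0,0]],
  ],
)

```text
time_s: 3.7
tcp_pos: [0.4854, 0.0952, 0.0328]
tcp_rot: [0.0, 1.0, -0.024, -0.0]
contact_force: [-1.4, -0.7, 0.7]
finger_gap: 0.003
finger_force: 0.8
```

move_arm(
  plan=[
    [[0,0.6,0,0,0,0,0],[0,0.6,0,0,0,0,0],[0,0.6,0,0,0,0,0],[0,0.6,0,0,0,0,0],[0,0.6,0,0,0,0,0],[0,0.6,0,0,0,0,0],[0,0.6,0,0,0,0,0]],
  ],
)

```text
time_s: 4.4
tcp_pos: [0.5277, 0.0931, 0.0326]
tcp_rot: [0.0, 1.0, -0.024, -0.0]
contact_force: [-1.4, -1.2, 1.4]
finger_gap: 0.006
finger_force: 0.9
```

move_arm(
  plan=[
    [[0,0.2,0,0,0,0,0],[0,0.2,0,0,0,0,0],[0,0.2,0,0,0,0,0],[0,0.2,0,0,0,0,0],[0,0.2,0,0,0,0,0]],
  ],
)

```text
time_s: 4.9
tcp_pos: [0.5372, 0.0927, 0.0326]
tcp_rot: [0.0, 1.0, -0.024, -0.0]
contact_force: [-2.1, -0.8, 0.3]
finger_gap: 0.002
finger_force: 0.8
```

move_arm(
  plan=[
    [[0,0.15,0,0,0,0,0],[0,0.15,0,0,0,0,0],[0,0.15,0,0,0,0,0],[0,0.1,0,0,0,0,0]],
  ],
)

```text
time_s: 5.3
tcp_pos: [0.5428, 0.0925, 0.0326]
tcp_rot: [0.0, 1.0, -0.024, -0.0]
contact_force: [-0.9, -0.3, -0.4]
finger_gap: 0.007
finger_force: 0.8
```

move_arm(
  plan=[
    [[0,0.1,0,0,0,0,0],[0,0.1,0,0,0,0,0],[0,0.1,0,0,0,0,0]],
  ],
)

```text
time_s: 5.6
tcp_pos: [0.5433, 0.0924, 0.0325]
tcp_rot: [0.001, 1.0, -0.024, -0.002]
contact_force: [-12.9, 0.2, 9.8]
finger_gap: 0.006
finger_force: 5.9
```

move_arm(
  plan=[
    [[0,0.1,0,0,0,0,0],[0,0.1,0,0,0,0,0]],
  ],
)

```text
time_s: 5.8
tcp_pos: [0.5434, 0.0924, 0.0324]
tcp_rot: [0.001, 1.0, -0.024, -0.004]
contact_force: [-18.1, -0.1, 13.8]
finger_gap: 0.006
finger_force: 9.0
```

move_arm(
  plan=[
    [[0,-0.5,0,0,0,0,0],[0,-1.5,0,0,0,0,0],[0,-3,0,0,0,0,0],[0,-3,0,-4,0,0,0],[0,-1.5,0,-4,0,0,0],[0,0,3.4,0,0,0,0],[0,0,3.4,0,0,0,0],[0,0,3.4,0,0,0,0]],
  ],
)

```text
time_s: 6.6
tcp_pos: [0.449, -0.006, 0.1137]
tcp_rot: [0.0, 1.0, -0.024, 0.002]
contact_force: [0.2, -0.0, 0.3]
finger_gap: 0.003
finger_force: 0.0
```

move_arm(
  plan=[
    [[0,0,3.3,0,0,0,0],[0,0,0,0,0,0,0]],
  ],
)

```text
time_s: 6.8
tcp_pos: [0.4468, -0.0424, 0.113]
tcp_rot: [0.001, 1.0, -0.027, 0.001]
contact_force: [0.3, -0.2, -0.6]
finger_gap: 0.008
finger_force: 0.0
```

move_arm(
  plan=[
    [[0,0,0,3,0,0,0],[0,0,-0.3,3,0,0,0],[0,0,0,2,0,0,0],[0,0,0,0,0,0,0],[0,0.6,0,0,0,0,0],[0,0.6,0,0,0,0,0],[0,0.6,0,0,0,0,0],[0,0.5,0,0,0,0,0]],
  ],
)

```text
time_s: 7.6
tcp_pos: [0.471, -0.0362, 0.0336]
tcp_rot: [0.0, 1.0, -0.024, 0.001]
contact_force: [-0.4, 0.8, 0.8]
finger_gap: 0.005
finger_force: 0.0
```

move_arm(
  plan=[
    [[0,0.5,0,0,0,0,0],[0,0.6,0,0,0,0,0],[0,0.6,0,0,0,0,0],[0,0.6,0,0,0,0,0],[0,0.6,0,0,0,0,0],[0,0.6,0,0,0,0,0],[0,0.6,0,0,0,0,0],[0,0.6,0,0,0,0,0]],
  ],
)

```text
time_s: 8.4
tcp_pos: [0.5168, -0.0385, 0.0326]
tcp_rot: [0.0, 1.0, -0.024, -0.0]
contact_force: [-1.8, -1.5, 1.2]
finger_gap: 0.002
finger_force: 0.9
```

Home should be near x = 0.537.

move_arm(
  plan=[
    [[0,0.4,0,0,0,0,0],[0,0.4,0,0,0,0,0],[0,0.3,0,0,0,0,0],[0,0.2,0,0,0,0,0],[0,0.15,0,0,0,0,0],[0,0.15,0,0,0,0,0],[0,0.15,0,0,0,0,0]],
  ],
)

```text
time_s: 9.1
tcp_pos: [0.5338, -0.0393, 0.0326]
tcp_rot: [0.0, 1.0, -0.024, -0.0]
contact_force: [-1.7, -1.2, -0.7]
finger_gap: 0.004
finger_force: 0.8
```

move_arm(
  plan=[
    [[0,0.12,0,0,0,0,0],[0,0.12,0,0,0,0,0],[0,0.12,0,0,0,0,0],[0,0.1,0,0,0,0,0]],
  ],
)

```text
time_s: 9.5
tcp_pos: [0.5366, -0.0394, 0.0325]
tcp_rot: [0.0, 1.0, -0.024, -0.002]
contact_force: [-10.2, 0.2, 7.9]
finger_gap: 0.009
finger_force: 4.9
```

move_arm(
  plan=[
    [[0,0.1,0,0,0,0,0],[0,0,0,0,0,0,0],[0,-0.5,0,0,0,0,0],[0,-1.5,0,0,0,0,0],[0,-3,0,-1,0,0,0],[0,-2,0,-4,0,0,0],[0,0,0,-4.5,0,0,0],[0,0,0,-4.5,0,0,0]],
  ],
)

```text
time_s: 10.3
tcp_pos: [0.4694, -0.0356, 0.1745]
tcp_rot: [-0.0, 1.0, -0.024, 0.001]
contact_force: [0.5, 0.1, 0.1]
finger_gap: 0.004
finger_force: 0.0
```

move_arm(
  plan=[
    [[0,0,0,-4.5,0,0,0],[0,0,0,-4.5,0,0,0],[0,0,0,-4.5,0,0,0],[0,0,-3,-2,0,0,0],[0,0,-3,0,0,0,0],[0,0,0,0,0,0,0]],
  ],
)

```text
time_s: 10.9
tcp_pos: [0.4732, 0.0283, 0.3292]
tcp_rot: [-0.001, 1.0, -0.021, 0.002]
contact_force: [0.2, -0.2, 0.7]
finger_gap: 0.006
finger_force: 0.0
```

```bash
python3 - <<'E'
from h import *
p,W=cloud("scene"); cv2.imwrite("pics/s1.png",cv2.resize(p[120:330,150:400,::-1],(750,600)))
p=p.astype(int)
b=(p[...,2]>p[...,0]+60)&(W[...,2]>.1)
P=W[b];c=P.mean(0);s=np.linalg.svd(P-c)[2][2];print(c.round(3),s.round(3),P.max(0).round(3))
E
```

```text
[0.699 0.003 0.177] [ 0.936 -0.049  0.347] [0.734 0.159 0.233]
```

View pics/s1.png

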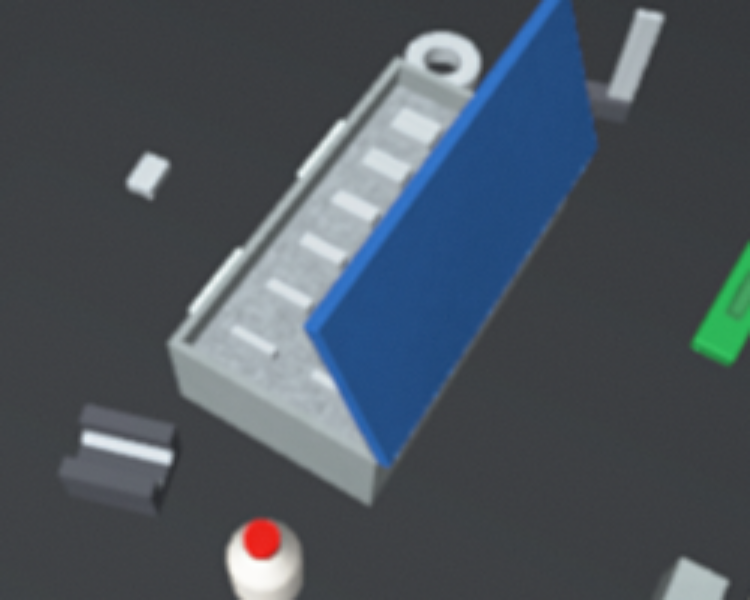

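Both drawers are home: the pulls sit at the front face at (322,150) and (217,280), and the spare block hasn't moved. Next is the lid, approached from behind and above.

move_arm(
  plan=[
    [[0,4.2,0,0,0,0,0],[0,4.2,0,0,0,0,0],[0,4.2,0,0,0,0,0],[0,4.2,0,0,0,0,0],[0,4.2,0,0,0,0,0],[0,4.2,0,0,0,0,0],[0,0,0,0,0,0,0],[0,0,0,0,0,0,0]],
  ],
)

```text
time_s: 11.75
tcp_pos: [0.7245, 0.0107, 0.3252]
tcp_rot: [0.0, 1.0, -0.024, -0.001]
contact_force: [0.2, -0.0, -0.9]
finger_gap: 0.004
finger_force: 0.0
```

move_arm(
  plan=[
    [[0,0,0,3,0,0,0],[0,0,0,3,0,0,0],[0,0,0,3,0,0,0],[0,0,0,2.7,0,0,0],[0,0,0,0,0,0,0]],
  ],
)

```text
time_s: 12.25
tcp_pos: [0.7212, 0.0106, 0.2075]
tcp_rot: [0.001, 1.0, -0.024, -0.003]
contact_force: [-0.3, -0.4, -0.1]
finger_gap: 0.004
finger_force: 0.0
```

move_arm(
  plan=[
    [[0,-1,0,0,0,0,0],[0,-1,0,0,0,0,0],[0,-0.7,0,0,0,0,0],[0,-0.7,0,0.2,0,0,0],[0,-0.6,0,0.25,0,0,0],[0,-0.6,0,0.25,0,0,0],[0,-0.5,0,0.3,0,0,0]],
  ],
)

```text
time_s: 12.95
tcp_pos: [0.6729, 0.0141, 0.201]
tcp_rot: [0.0, 1.0, -0.024, 0.0]
contact_force: [0.6, 0.6, 3.7]
finger_gap: 0.009
finger_force: 1.7
```

move_arm(
  plan=[
    [[0,-0.55,0,0.33,0,0,0],[0,-0.53,0,0.32,0,0,0],[0,-0.5,0,0.37,0,0,0],[0,-0.5,0,0.38,0,0,0]],
  ],
)

```text
time_s: 13.35
tcp_pos: [0.6518, 0.0152, 0.1861]
tcp_rot: [-0.0, 1.0, -0.024, -0.0]
contact_force: [1.4, 0.7, 3.8]
finger_gap: 0.009
finger_force: 1.5
```

move_arm(
  plan=[
    [[0,-0.47,0,0.42,0,0,0],[0,-0.46,0,0.42,0,0,0],[0,-0.42,0,0.47,0,0,0],[0,-0.41,0,0.47,0,0,0],[0,-0.37,0,0.5,0,0,0],[0,-0.37,0,0.51,0,0,0],[0,-0.32,0,0.54,0,0,0],[0,-0.31,0,0.54,0,0,0]],
  ],
)

```text
time_s: 14.15
tcp_pos: [0.6207, 0.0167, 0.1474]
tcp_rot: [0.0, 1.0, -0.024, -0.0]
contact_force: [0.7, -0.8, 2.9]
finger_gap: 0.006
finger_force: 1.2
```

move_arm(
  plan=[
    [[0,-0.26,0,0.57,0,0,0],[0,-0.26,0,0.57,0,0,0],[0,-0.2,0,0.6,0,0,0],[0,-0.2,0,0.6,0,0,0]],
  ],
)

```text
time_s: 14.55
tcp_pos: [0.6116, 0.017, 0.1239]
tcp_rot: [0.0, 1.0, -0.024, -0.0]
contact_force: [-1.3, 0.7, 1.9]
finger_gap: 0.006
finger_force: 1.2
```

move_arm(
  plan=[
    [[0,-0.1,0,0.4,0,0,0],[0,-0.1,0,0.4,0,0,0],[0,-0.1,0,0.4,0,0,0],[0,-0.1,0,0.3,0,0,0],[0,0,0,0.3,0,0,0],[0,0,0,0.2,0,0,0],[0,0,0,0.2,0,0,0]],
  ],
)

```text
time_s: 15.25
tcp_pos: [0.6078, 0.0172, 0.1024]
tcp_rot: [0.0, 1.0, -0.024, -0.0]
contact_force: [-1.4, -1.2, 2.2]
finger_gap: 0.005
finger_force: 1.1
```

move_arm(
  plan=[
    [[0,0,0,0.12,0,0,0],[0,0,0,0.12,0,0,0],[0,0,0,0.12,0,0,0],[0,0,0,0.12,0,0,0]],
  ],
)

```text
time_s: 15.65
tcp_pos: [0.608, 0.0172, 0.0983]
tcp_rot: [0.0, 1.0, -0.024, 0.0]
contact_force: [-6.2, -0.9, 16.0]
finger_gap: 0.003
finger_force: 7.9
```

move_arm(
  plan=[
    [[0,0,0,0.03,0,0,0],[0,0,0,0,0,0,0],[0,0,0,-0.3,0,0,0],[0,0,0,-1,0,0,0],[0,0,0,-3,0,0,0],[0,0,0,-4,0,0,0],[0,0,0,-4,0,0,0],[0,0,0,-4,0,0,0]],
  ],
)

```text
time_s: 16.45
tcp_pos: [0.608, 0.0173, 0.2626]
tcp_rot: [-0.0, 1.0, -0.024, 0.0]
contact_force: [0.9, -0.1, -0.7]
finger_gap: 0.002
finger_force: 0.0
```

move_arm(
  plan=[
    [[0,-3,0,-4,0,0,0],[0,-4,0,0,0,0,0],[0,-4,0,0,0,0,0],[0,-4,0,0,0,0,0],[0,-4,0,0,0,0,0],[0,0,0,0,0,0,0]],
  ],
)

```text
time_s: 17.05
tcp_pos: [0.4146, 0.0267, 0.3013]
tcp_rot: [0.001, 1.0, -0.024, 0.0]
contact_force: [1.0, 0.0, -0.2]
finger_gap: 0.005
finger_force: 0.0
```

```bash
python3 - <<'E'
from h import *
p,W=cloud("scene"); cv2.imwrite("pics/s2.png",cv2.resize(p[110:350,140:420,::-1],(700,600)))
p=p.astype(int)
b=(p[...,2]>p[...,0]+60)&(W[...,2]>.085)
P=W[b];c=P.mean(0);s=np.linalg.svd(P-c)[2][2];print(len(P),c.round(4),s.round(4),P.min(0).round(3),P.max(0).round(3))
v,u=np.mgrid[:384,:512]
m=(p.min(-1)>150)&(abs(W[...,2]-.04)<.008)&(W[...,0]<.58)&(W[...,0]>.48)
for k in (1,-1):
    Q=W[m&(np.sign(W[...,1]-.028)==k)]; print(len(Q),np.median(Q,0).round(4) if len(Q) else 0)
print(bot.get_state()["time_s"],bot.get_state()["tcp_pos"])
E
```

```text
9742 [0.6481 0.0091 0.0968] [-2.e-04  4.e-04 -1.e+00] [ 0.566 -0.122  0.09 ] [0.728 0.165 0.101]
4 [0.5591 0.7818 0.0475]
0 0
17.1 [0.41704356 0.02640772 0.30163428]
```

View pics/s2.png

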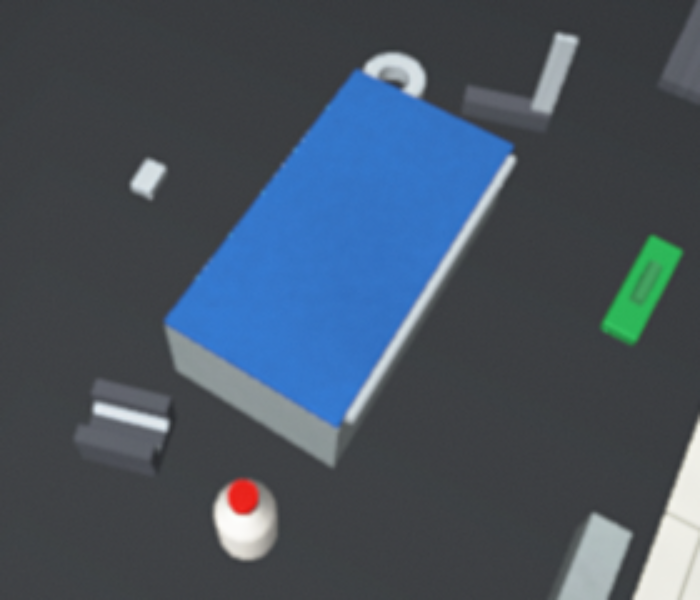

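The lid is flat, with its normal within 0.0005 of vertical and its top near 0.098 m. The drawer pulls are hidden behind the lid edge from this view, and the bystanders haven't moved.

```bash
python3 -c "
from rig import bot
print(bot.finish_job())"
```

```text
the job is handed in; nothing more can be done
None
```

The job is handed in: I pushed both drawers home against their stops, then pressed the lid down until it was flat shut; this took about 17 s, and nothing else in the scene moved that I could see.

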